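# Hang the pail on the spring balance

### The arm

A 6-joint arm with a two-finger parallel gripper is mounted at the origin on a cart in front of the work surface, level with it; the furniture and walls round the work are solid. World frame = base frame: x ahead of the robot, y to its left, z up, the work surface at z = 0. Lengths are in m, angles in degrees, forces in N, time in s.
With the tool pointing down it reaches from about 0.3 to 0.75 m from the base axis. Payload 8.5 kg.
Tool frame: the origin (TCP) lies at the very end of the fingers, on their centre line; the grasp point (between the pads) lies env.pinch_z behind it (env.pinch_z is the distance from the TCP to the grasp point, in m); z points along the fingers, y is the line along which they close (so a half turn about z gives the same grasp; the last joint's range is limited). The gripper opens to 85 mm and grips with 20 to 120 N. Pads are 22 mm wide; open, the fingers measure 114 mm over their backs; the gripper's body (76 mm by 85 mm) begins 54 mm behind the grasp point. The pads swing forward as they close: fully open they stand 13 mm farther back than shut.
Start: joints at [53.726, 21.807, 74.336, -0, 83.858, -12.336], TCP at [0.223, 0.503, 0.231] pointing down, gripper open.
Joint ranges: [-178.18, 178.18], [-50.72, 133.34], [12.68, 142.11], [-81.47, 261.47], [9.98, 163.14], [-165.26, 165.26]. Speed limits (degrees/s): [136.94, 136.94, 180, 180, 180, 180].

### API

Orientations are given as a 3x3 rotation matrix whose columns are the frame's x, y, z axes.
In Python, from rig import telemetry, get_image, env gives the robot as it stands. The module is installed in compiled form; this text tells all that it offers.
- The arm moves only by the tool apply_moves, never from a script. Its argument "series" is a list of rows, each a list of 7 numbers: the shift along the tool's x, y, z in mm, then the turn, a rotation vector about the tool's x, y, z in degrees, then the opening, from 0 (shut) to 1 (fully open). A call has 1 to 12 rows; each row shifts and turns the commanded pose from where the row before left it, along the tool's axes as they then stand; what a row does not reach is not made up. A row lasts 1/8 s, in which the tool goes at most 62.5 mm and 10.7 degrees, less where a joint would pass 70% of its speed; a pose out of reach is approached as far as the arm can. A call with a gripper value outside its range is refused whole. The fingers move at their own pace and stop on an object; "grip_force" is the grip in N (left out, the last holds). Time passes only in rows, so rows that do not move let the fingers close. It gives the time, the measured TCP pose, the force, the opening and the grip force at its end, in the units of the state.
- telemetry.observe(): the state, without advancing time (a new reading comes with each control period).
- get_image(name): name is "side" or "top" or "wrist"; returns a dict with "frame" (400x640x3 uint8, red, green, blue), "z_map" (400x640 float32, m along the optical axis (not along the pixel's ray), 0 where there is no reading), "vertical_fov" (degrees; the focal length in pixels is half the picture's height over the tangent of half this angle, whatever the lens; pixels are square), "cx", "cy" (the principal point, pixels), "dist" ([k1, k2, p1, p2, k3] as OpenCV has them; the pictures are not rectified), "eye" and "attitude" of the camera in the world; the wrist camera has in their place "mount" (4x4, takes a point from camera to tool coordinates, whose origin is the TCP and whose axes are the flange's). Camera axes: x right, y up, looking along -z (the intrinsics and any distortion apply to the point x, -y, -z); pixel columns grow to the right and rows downward; lengths in m; the calibration is good to about 2 mm. A picture is of the moment at which its call begins: read the wrist's pose just before it.
- env.close_job(): hands the job in; it is judged then, once.
The state is a dict: "time_s": time; "q": joint angles; "qvel": joint speeds; "joint_efforts": joint torques, N m; "position": TCP position; "tool_rot": TCP orientation; "ft_force": force on the tool from outside, world axes, zero at the start; "wrist_torque": the same for the moment, N m; "grip_width": finger opening in m; "gripper_force": force on a finger pad.
Only numpy, scipy, OpenCV 4.12 (cv2) and the standard library are available. Lean on these libraries where they do the work, as an engineer would, in place of code of your own. Each camera call takes 0.05 s, during which the arm holds its last target. There are 200 camera calls.

### The job

Weigh the lidded pail: raise its folded bail fully upright while the pail stays standing in its place, then lift the pail by the bail without tipping it and hang it on the balance's two-pronged hook, the bail's wire lying in the valleys of both prongs. Let the sprung hook take the weight gently and let go only when it carries the whole pail, no more and no less, so that the pail neither drops nor springs up nor swings, and do not press hard on the balance. Leave the things standing around alone.

Things in the scene. Friction and masses are not known exactly. Their poses are not given: they have to be found in the camera images.
- pail: Round lidded plain steel pail, 79 mm high, 70 mm wide at the foot, 87 at the lid; weight unknown (0.32 to 0.82 kg in all). Origin: centre of its underside; z up. Its bail turns on two pins along its y axis, 64 mm above the underside, and is folded to the pail's -x side (roughly the robot's left).
- bail (a joint): Bail angle, rad: 0 upright, positive folded to the pail's -x; stops at 1.3 and -1.3. Folded (1.1 to 1.3 at the start) it sticks out beside the pail, 15 to 27 degrees above level. The hinge is slightly stiff (about 0.013 N m): the bail stays roughly where it is left. Lifted by a bail that leans, the pail hangs beside the grip and swings when let go.
- bail_grip (a point): Centre of the bail's black grip sleeve (12 mm thick, 44 mm long, along the pail's y) on the middle of its top bar, 78 mm from the hinge axis: 142 mm above the underside when upright. The bar is 6 mm steel wire, straight for 84 mm; the legs run down at y = +-52 mm; upright, 57 mm are free between sleeve and lid.
- balance: Fixed spring balance: white base 185 x 120 x 14 mm, white post 150 mm high standing 98 mm to +x, and a sprung plunger out of the post that carries a steel hook of two parallel prongs pointing to -x (roughly the robot's left). Origin: on the worktop below the seat; z up. A tall cabinet (to the robot's far right, beyond the worktop's end) and an ice maker stand near: keep the arm clear.
- seat (a point): Where the bail bar's centre lies when it just touches the floors of the unloaded hook's valleys, midway between the prongs, 245 mm over the worktop; the wire lies along y, the sleeve between the prongs. Axes as the balance's; fixed to its frame: does not follow the hook down.
- prong_left (a point): Seat point of the prong at +y: prongs 8 mm thick at y = +-34 mm, 60 mm free between them, tips 22 mm in front of the seat point and 15 mm above it. V-shaped valley 12 mm wide at the floor, 30 at the mouth; behind, the prongs run level 60 mm to the plunger, top 7 mm above the seat point. Does not follow the hook.
- prong_right (a point): Seat point of the prong at -y; as the other. Both prongs are one piece with the plunger: unloaded they stand still; beyond 1.5 N of load they sink 10 mm per newton, lightly damped (they bounce if loaded or freed suddenly), to a hard stop at 80 mm. The point is fixed to the frame: it does not follow the hook.
- salt: Bystander: salt shaker, 44 mm wide, 90 mm high, origin under its centre.
- cup: Bystander: espresso cup, 59 x 84 mm, 56 mm high, origin under its centre.
- tin: Bystander: small food tin, 57 mm wide, 72 mm high, origin under its centre.
Things that resemble listed ones, but are neither listed nor needed, are in the scene too. Leave any purple, red or yellow look-alike of the pail alone.

How it is judged:
By the outcome, as a careful person would: the job done as asked, in the order asked, and still so for the second after the job is handed in, with the robot touching nothing.
It also fails if it takes over 72 s, if anything falls off the work surface, if the arm or the gripper's body presses on something with over 40 N, if the wrist force passes 120 N, or if a joint passes its speed limit or range.

## Working session

There is one attempt and no reset: what is moved stays moved. The work goes in short steps, Python scripts to look and compute and a tool call to move; the robot and the scene stay as the last step left them, time stands still between calls to the robot, and variables do not carry over. Pictures are saved under pics/ and viewed, at most 12 in all, crops included, and the job is handed in when it is done.

Besides the shell and the picture viewer there is one more tool, called after "Call:" as a command line: name --pt "numbers of a row" for each row, then --argument value for the rest. apply_moves: Moves the arm, as the interface text tells. Its arguments: {"type":"object","properties":{"series":{"type":"array"},"grip_force":{"type":"number"}},"required":["series"]}

```bash
mkdir -p pics; cat > h.py <<'E'
import numpy as np, cv2
from rig import telemetry, get_image, env
def cloud(im, st=None):
    H,W=im["z_map"].shape; f=H/2/np.tan(np.radians(im["vertical_fov"])/2)
    K=np.array([[f,0,im["cx"]],[0,f,im["cy"]],[0,0,1]])
    u,v=np.meshgrid(np.arange(W,dtype=float),np.arange(H,dtype=float))
    p=cv2.undistortPoints(np.stack([u.ravel(),v.ravel()],1)[:,None],K,np.array(im["dist"],float)).reshape(H,W,2)
    z=im["z_map"]; P=np.stack([p[...,0]*z,-p[...,1]*z,-z],-1)
    if "mount" in im:
        M=np.array(im["mount"]); P=P@M[:3,:3].T+M[:3,3]; R=np.array(st["tool_rot"]); t=np.array(st["position"])
    else: R=np.array(im["attitude"]); t=np.array(im["eye"])
    P=P@R.T+t; P[z<=0]=np.nan; return P
def snap(name,tag):
    st=telemetry.observe(); im=get_image(name); cv2.imwrite(f"pics/{tag}.png",im["frame"][...,::-1]); P=cloud(im,st); np.save(f"pics/{tag}.npy",P); return im,P,st
E
python3 - <<'E'
from h import *
for n in ["side","top"]:
    im,P,st=snap(n,n+"1"); print(n,im["eye"],im["vertical_fov"])
print(env.pinch_z,{k:np.round(v,3).tolist() for k,v in st.items()})
E
```

```text
side [0.95177416 0.62991659 1.03252853] 52.13574713499863
top [0.30095149 0.10435603 1.38112807] 43.9999059750319
0.0187 {'time_s': 0.05, 'q': [53.726, 21.841, 74.384, 0.001, 83.859, -12.337], 'qvel': [-0.008, -0.033, -0.12, -0.017, 0.059, 0.015], 'joint_efforts': [0.003, -44.97, -23.196, -0.0, 0.003, 0.0], 'position': [0.223, 0.502, 0.231], 'tool_rot': [[-0.914, 0.406, -0.001], [0.406, 0.914, -0.001], [0.0, -0.001, -1.0]], 'ft_force': [-0.566, 0.228, -0.588], 'wrist_torque': [-0.018, -0.043, 0.029], 'gripper_force': 0.0, 'grip_width': 0.085}
```

View pics/top1.png

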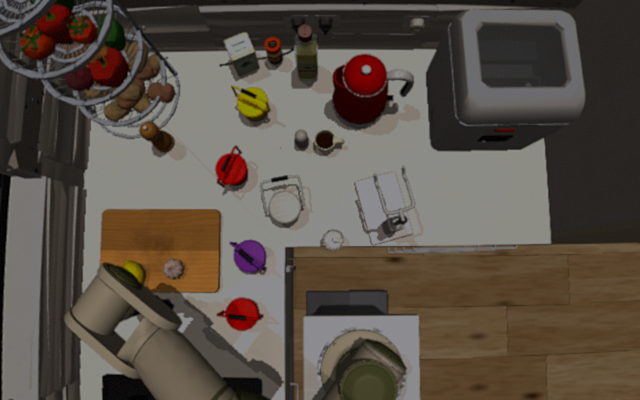

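View pics/side1.png

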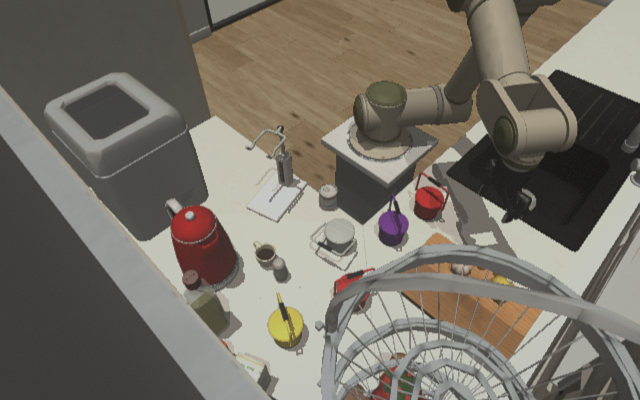

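The top view shows the steel pail at (284,205) with its grip at (280,180), and the balance base near (385,205) with its post at (395,225). Next I'll look at an enlargement and the point clouds.

```bash
python3 - <<'E'
from h import *
P=np.load("pics/top1.npy"); im=cv2.imread("pics/top1.png")
c=im[120:270,220:440]; c=cv2.convertScaleAbs(c,alpha=1.5)
cv2.imwrite("pics/c1.png",cv2.resize(c,None,fx=3.6,fy=3.6,interpolation=cv2.INTER_CUBIC))
for (u,v) in [(320,200),(284,210),(280,180),(280,179),(333,239),(301,140),(325,141),(395,225)]: print(u,v,P[v,u].round(3))
Q=np.concatenate([P.reshape(-1,3),np.load("pics/side1.npy").reshape(-1,3)]); Q=Q[~np.isnan(Q).any(1)]
def show(lo,hi,x0,x1,y0,y1,tag):
    m=(Q[:,2]>lo)&(Q[:,2]<hi)&(Q[:,0]>x0)&(Q[:,0]<x1)&(Q[:,1]>y0)&(Q[:,1]<y1); q=Q[m]
    r=cv2.minAreaRect((q[:,:2]*1000).astype(np.float32)); print(tag,len(q),q.mean(0).round(3),q.min(0).round(3),q.max(0).round(3),np.round(r[0],1),np.round(r[1],1),round(r[2],1))
g=P[200-0,284]
show(.07,.2,.2,.45,.1,.3,"pail top+bail")
show(.005,.025,.15,.5,-.2,.06,"base")
show(.15,.35,.1,.5,-.25,.06,"hook")
E
```

```text
320 200 [ 0.467  0.11  -0.001]
284 210 [0.432 0.205 0.077]
280 180 [0.511 0.215 0.087]
280 179 [0.512 0.215 0.091]
333 239 [0.355 0.076 0.071]
301 140 [0.62  0.16  0.082]
325 141 [0.629 0.095 0.034]
395 225 [ 0.385 -0.078  0.149]
pail top+bail 1766 [0.369 0.242 0.083] [0.201 0.1   0.07 ] [0.45  0.3   0.152] [347.9 248.4] [172.2 260.1] 37.5
base 3096 [ 0.432 -0.063  0.014] [ 0.151 -0.2    0.005] [0.5   0.06  0.025] [325.3 -70. ] [259.4 349.4] 90.0
hook 859 [ 0.422 -0.068  0.236] [ 0.1   -0.111  0.15 ] [ 0.5   -0.003  0.262] [299.8 -58.1] [ 97.2 402. ] 88.2
```

View pics/c1.png

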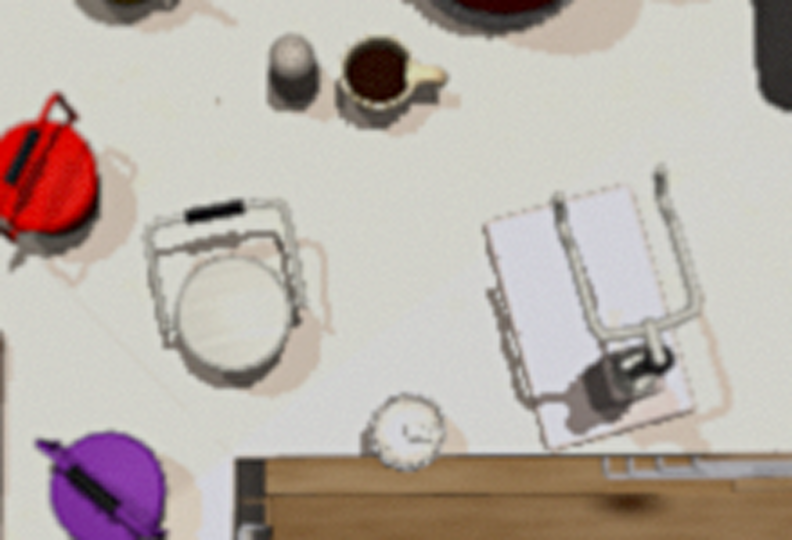

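The crop shows the pail lid centred near (236,315) and the grip sleeve at (214,212). The balance's prong tips are at (560,200) and (660,180), and its post is at (610,385). The folded bail and the prongs both point to roughly world +x.

```bash
cat > m.py <<'E'
from h import *
Q0=np.load("pics/top1.npy"); S0=np.load("pics/side1.npy")
for nm,P in (("top",Q0),("side",S0)):
    Q=P.reshape(-1,3); Q=Q[~np.isnan(Q).any(1)]
    def sel(lo,hi,x0,x1,y0,y1): 
        return Q[(Q[:,2]>lo)&(Q[:,2]<hi)&(Q[:,0]>x0)&(Q[:,0]<x1)&(Q[:,1]>y0)&(Q[:,1]<y1)]
    lid=sel(.07,.084,.36,.50,.14,.27); lid=lid[np.hypot(lid[:,0]-.43,lid[:,1]-.205)<.055]
    c,r=cv2.minEnclosingCircle((lid[:,:2]*1000).astype(np.float32)); print(nm,"lid",len(lid),np.round(c,1),round(r,1),np.median(lid[:,2]).round(4),"mean",lid.mean(0).round(4))
    b=sel(.07,.14,.47,.56,.14,.29)
    print("bail pts",len(b),b.mean(0).round(4)); far=b[b[:,0]>.495]
    if len(far)>3: print(" bar",cv2.fitLine((far*1000).astype(np.float32),cv2.DIST_HUBER,0,.01,.01).ravel().round(3),far.min(0).round(3),far.max(0).round(3))
    ba=sel(.010,.019,.3,.56,-.17,.02)
    r=cv2.minAreaRect((ba[:,:2]*1000).astype(np.float32)); print("base",len(ba),[np.round(t,1) for t in r])
    po=sel(.14,.156,.3,.45,-.17,.02)
    if len(po): print("post",len(po),po.mean(0).round(4))
    h=sel(.225,.28,.36,.56,-.17,.03)
    if len(h):
        print("hook",len(h),h.min(0).round(3),h.max(0).round(3))
        a=h[h[:,0]>.41]; 
        from scipy.cluster.vq import kmeans2
        for y0 in (0,1):
            # split with line direction after rough rotation
            th=np.radians(14); yy=-np.sin(th)*a[:,0]+np.cos(th)*a[:,1]; m=yy.mean()
            s=a[(yy>m)==bool(y0)]; print("  prong",len(s),cv2.fitLine((s*1000).astype(np.float32),cv2.DIST_HUBER,0,.01,.01).ravel().round(3),"xmax pt",s[s[:,0].argmax()].round(3), "zmax pt",s[s[:,2].argmax()].round(3))
E
python3 m.py
```

```text
top lid 818 [438.7 208.2] 49.4 0.0774 mean [0.4407 0.2045 0.0774]
bail pts 280 [0.4971 0.2099 0.0835]
 bar [-1.33000e-01  9.91000e-01  2.30000e-02  5.13320e+02  2.17237e+02
  8.96340e+01] [0.495 0.16  0.078] [0.524 0.269 0.096]
base 1980 [array([443.9, -65.8]), array([185. , 121.6]), np.float64(15.2)]
post 131 [ 0.3882 -0.0768  0.1471]
hook 464 [ 0.382 -0.108  0.236] [ 0.514 -0.016  0.263]
  prong 187 [ 9.81000e-01  1.87000e-01 -4.30000e-02  4.59732e+02 -9.55930e+01
  2.50385e+02] xmax pt [ 0.514 -0.086  0.258] zmax pt [ 0.511 -0.08   0.263]
  prong 157 [ 9.48000e-01  3.16000e-01 -3.90000e-02  4.45556e+02 -3.15060e+01
  2.50499e+02] xmax pt [ 0.498 -0.018  0.258] zmax pt [ 0.495 -0.02   0.262]
side lid 593 [444.  205.8] 48.6 0.0769 mean [0.4455 0.2048 0.0767]
bail pts 270 [0.4976 0.2087 0.0821]
 bar [-1.35000e-01  9.91000e-01  1.40000e-02  5.17438e+02  2.16116e+02
  8.89830e+01] [0.495 0.156 0.078] [0.527 0.266 0.096]
base 1399 [array([448.4, -68. ]), array([186.9, 120.2]), np.float64(14.9)]
post 85 [ 0.3976 -0.0777  0.1467]
hook 288 [ 0.385 -0.111  0.228] [ 0.518 -0.016  0.262]
  prong 120 [ 9.84000e-01  1.66000e-01 -5.80000e-02  4.64586e+02 -9.55860e+01
  2.49280e+02] xmax pt [ 0.518 -0.087  0.259] zmax pt [ 0.515 -0.085  0.262]
  prong 112 [ 9.25000e-01  3.78000e-01 -3.50000e-02  4.52718e+02 -3.31080e+01
  2.49763e+02] xmax pt [ 0.5   -0.021  0.258] zmax pt [ 0.496 -0.02   0.259]
```

```bash
cat >> h.py <<'E'
from scipy.spatial.transform import Rotation as Ro
def Rt(yaw,alpha=0.):
    y=np.radians(yaw); Y=np.array([np.cos(y),np.sin(y),0]); Z=np.array([0,0,-1.]); B=np.stack([np.cross(Y,Z),Y,Z],1)
    return B@Ro.from_rotvec([np.radians(alpha),0,0]).as_matrix()
def plan(way,op,start=None,dec=1):
    """way: list of (p,R,n); prints rows in tool axes, rounding carried along"""
    st=telemetry.observe(); p,R=start or (np.array(st["position"]),np.array(st["tool_rot"])); rows=[]
    for pt,Rg,n in way:
        p0,R0=p.copy(),R.copy(); rv=Ro.from_matrix(R0.T@Rg).as_rotvec()
        for k in range(1,n+1):
            s=k/n; pd=p0+s*(np.array(pt)-p0); Rd=R0@Ro.from_rotvec(s*rv).as_matrix()
            d=np.round(R.T@(pd-p)*1000,dec)+0.; r=np.round(np.degrees(Ro.from_matrix(R.T@Rd).as_rotvec()),dec)+0.
            rows.append([*d.tolist(),*r.tolist(),op]); p=p+R@d/1000; R=R@Ro.from_rotvec(np.radians(r)).as_matrix()
    print(rows); return p,R
E
python3 -c "
from h import *
plan([([.42,.2,.33],Rt(7.7),12)],0.2)
im=get_image('wrist');print(np.round(im['mount'],3),im['vertical_fov'])"
```

```text
[[-25.2, -16.4, -8.3, 0.0, 0.0, 4.9, 0.2], [-26.6, -14.2, -8.2, 0.0, 0.0, 4.8, 0.2], [-27.6, -11.9, -8.3, 0.0, 0.0, 4.9, 0.2], [-28.5, -9.5, -8.2, 0.0, 0.0, 4.9, 0.2], [-29.3, -7.0, -8.3, 0.0, 0.0, 4.8, 0.2], [-29.7, -4.6, -8.2, 0.0, 0.0, 4.9, 0.2], [-30.0, -2.0, -8.3, 0.0, 0.0, 4.8, 0.2], [-30.1, 0.6, -8.2, 0.0, 0.0, 4.9, 0.2], [-29.9, 3.1, -8.3, 0.0, 0.0, 4.9, 0.2], [-29.6, 5.6, -8.3, 0.0, 0.0, 4.8, 0.2], [-29.0, 8.1, -8.2, -0.1, 0.0, 4.9, 0.2], [-28.2, 10.5, -8.2, 0.0, 0.0, 4.9, 0.2]]
[[-0.001  0.963  0.271  0.068]
 [ 1.     0.001  0.001 -0.002]
 [ 0.     0.271 -0.963 -0.143]
 [ 0.     0.     0.     1.   ]] 69.00861182287228
```

Call:
apply_moves --pt "-25.2 -16.4 -8.3 0.0 0.0 4.9 0.2" --pt "-26.6 -14.2 -8.2 0.0 0.0 4.8 0.2" --pt "-27.6 -11.9 -8.3 0.0 0.0 4.9 0.2" --pt "-28.5 -9.5 -8.2 0.0 0.0 4.9 0.2" --pt "-29.3 -7.0 -8.3 0.0 0.0 4.8 0.2" --pt "-29.7 -4.6 -8.2 0.0 0.0 4.9 0.2" --pt "-30.0 -2.0 -8.3 0.0 0.0 4.8 0.2" --pt "-30.1 0.6 -8.2 0.0 0.0 4.9 0.2" --pt "-29.9 3.1 -8.3 0.0 0.0 4.9 0.2" --pt "-29.6 5.6 -8.3 0.0 0.0 4.8 0.2" --pt "-29.0 8.1 -8.2 0 0.0 4.9 0.2" --pt "-28.2 10.5 -8.2 0.0 0.0 4.9 0.2" --grip_force 25

```text
time_s: 1.65
position: [0.4204, 0.1991, 0.3304]
tool_rot: [[-0.13, 0.991, -0.0], [0.991, 0.13, -0.0], [0.0, -0.0, -1.0]]
ft_force: [-0.2, 0.5, 0.6]
grip_width: 0.0172
gripper_force: 0.0
```

```bash
python3 - <<'E'
from h import *
im,P,st=snap("wrist","w1"); print(st["position"],st["grip_width"],st["q"],st["ft_force"])
Q=P.reshape(-1,3); Q=Q[~np.isnan(Q).any(1)]
t=Q[(abs(Q[:,2])<.01)]; print("table z",np.median(t[:,2]))
lid=Q[(Q[:,2]>.07)&(Q[:,2]<.084)&(np.hypot(Q[:,0]-.442,Q[:,1]-.206)<.05)]
c,r=cv2.minEnclosingCircle((lid[:,:2]*1000).astype(np.float32)); print("lid",len(lid),np.round(c,1),round(r,1),np.median(lid[:,2]).round(4),lid.mean(0).round(4))
b=Q[(Q[:,2]>.065)&(Q[:,2]<.14)&(Q[:,0]>.5)&(Q[:,0]<.56)&(Q[:,1]>.17)&(Q[:,1]<.265)]
print(len(b),cv2.fitLine((b*1000).astype(np.float32),cv2.DIST_HUBER,0,.01,.01).ravel().round(3),b.min(0).round(3),b.max(0).round(3))
dark=im["frame"].max(-1).reshape(-1)[~np.isnan(P.reshape(-1,3)).any(1)]<45
d=Q[dark&(Q[:,2]>.07)&(Q[:,2]<.12)&(Q[:,0]>.48)&(Q[:,0]<.56)&(Q[:,1]>.17)&(Q[:,1]<.265)]; print("sleeve",len(d),d.mean(0).round(4),d.min(0).round(3),d.max(0).round(3)) 
E
```

```text
[0.4203817  0.19912585 0.33042572] 0.017151783864564795 [1.07134634e+01 9.82211496e+00 7.50768385e+01 1.56458991e-03
 9.51280451e+01 3.21735614e+00] [-0.20540211  0.48003982  0.57116756]
table z 0.0006585973850620208
lid 3046 [446.9 207.3] 48.1 0.0778 [0.4432 0.2053 0.0776]
485 [-1.86000e-01  9.83000e-01 -1.50000e-02  5.15919e+02  2.20313e+02
  9.04600e+01] [0.5   0.17  0.083] [0.527 0.265 0.094]
sleeve 175 [0.5162 0.2163 0.092 ] [0.51  0.197 0.089] [0.522 0.235 0.094]
```

View pics/w1.png

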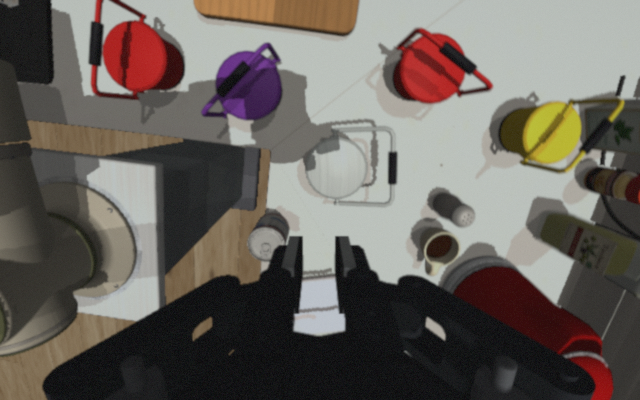

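The wrist view puts the sleeve at (392,168) and the pail lid at (337,167). That gives a sleeve centre of about (0.516, 0.216, 0.086) and a yaw of about 8°. I'll approach tilted by 40°, cage the sleeve loosely and sweep the arc.

```bash
python3 - <<'E'
from h import *
S=np.array([.516,.216,.086]); R=Rt(8,40); d=R[:,2]
a=plan([(S-.06*d+[0,0,.03],R,9),(S-.06*d,R,2)],.3)
print(a[0])
a=plan([(S+.013*d,R,6)],.3,a)
E
```

```text
[[0.9, 14.8, 18.8, 4.5, 0.0, -0.1, 0.3], [0.8, 16.3, 17.6, 4.4, 0.0, -0.1, 0.3], [0.8, 17.6, 16.3, 4.5, -0.1, -0.1, 0.3], [0.9, 18.8, 14.9, 4.4, 0.0, -0.1, 0.3], [0.7, 19.9, 13.3, 4.5, 0.0, -0.1, 0.3], [0.8, 20.9, 11.8, 4.4, 0.0, 0.0, 0.3], [0.7, 21.7, 10.1, 4.5, -0.1, -0.1, 0.3], [0.8, 22.5, 8.4, 4.4, 0.0, -0.1, 0.3], [0.6, 23.0, 6.7, 4.5, 0.0, -0.1, 0.3], [0.0, 9.7, 11.5, 0.0, 0.0, 0.0, 0.3], [0.0, 9.6, 11.5, 0.0, 0.0, 0.0, 0.3]]
[0.55415278 0.2213276  0.13195183]
[[0.0, 0.0, 12.2, 0.0, 0.0, 0.0, 0.3], [0.0, 0.0, 12.1, 0.0, 0.0, 0.0, 0.3], [0.0, 0.0, 12.2, 0.0, 0.0, 0.0, 0.3], [0.0, 0.0, 12.1, 0.0, 0.0, 0.0, 0.3], [0.0, 0.0, 12.2, 0.0, 0.0, 0.0, 0.3], [0.0, 0.1, 12.2, 0.0, 0.0, 0.0, 0.3]]
```

Call:
apply_moves --pt "0.9 14.8 18.8 4.5 0.0 -0.1 0.3" --pt "0.8 16.3 17.6 4.4 0.0 -0.1 0.3" --pt "0.8 17.6 16.3 4.5 -0.1 -0.1 0.3" --pt "0.9 18.8 14.9 4.4 0.0 -0.1 0.3" --pt "0.7 19.9 13.3 4.5 0.0 -0.1 0.3" --pt "0.8 20.9 11.8 4.4 0.0 0.0 0.3" --pt "0.7 21.7 10.1 4.5 -0.1 -0.1 0.3" --pt "0.8 22.5 8.4 4.4 0.0 -0.1 0.3" --pt "0.6 23.0 6.7 4.5 0.0 -0.1 0.3" --pt "0.0 9.7 11.5 0.0 0.0 0.0 0.3" --pt "0.0 9.6 11.5 0.0 0.0 0.0 0.3" --pt "0 0 0 0 0 0 0.3"

```text
time_s: 3.2
position: [0.5506, 0.2257, 0.1308]
tool_rot: [[-0.147, 0.756, -0.638], [0.989, 0.114, -0.094], [0.001, -0.645, -0.765]]
ft_force: [-0.2, -0.3, 0.2]
grip_width: 0.0259
gripper_force: 0.0
```

```bash
python3 - <<'E'
from h import *
im,P,st=snap("wrist","w2"); R=np.array(st["tool_rot"]); p=np.array(st["position"]); print(p,np.degrees(np.arctan2(-R[2,1],-R[2,2])),st["grip_width"],np.round(st["q"],1),np.round(st["ft_force"],1))
Q=P.reshape(-1,3); ok=~np.isnan(Q).any(1); dark=im["frame"].max(-1).reshape(-1)<45
m=ok&dark&(Q[:,2]>.06)&(Q[:,2]<.12)&(abs(Q[:,0]-.516)<.03)&(abs(Q[:,1]-.216)<.05); d=Q[m]
print(len(d),d.mean(0),d.min(0),d.max(0)); print("tool mm",(((d-p)@R)*1000).round(1).min(0),(((d-p)@R)*1000).max(0))
E
```

```text
[0.55064666 0.22567236 0.13082552] 40.13633460501536 0.025898612296062763 [ 10.3  50.2  46.9   1.5 122.9   2.2] [-0.2 -0.3  0.2]
850 [0.52003287 0.21956323 0.09068183] [0.51036378 0.1973877  0.08386991] [0.52729404 0.23941983 0.09404133]
tool mm [-23.9  -3.7  47.9] [18.28675453  7.76894902 56.42818047]
```

View pics/w2.png

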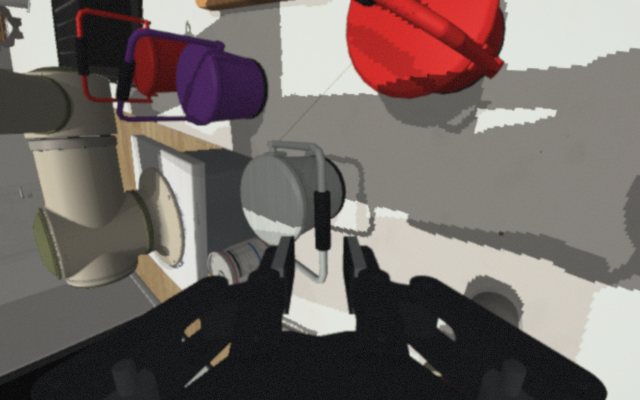

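The view shows the sleeve at (322,220), roughly midway between the finger tips at (285,240) and (352,240). In tool axes it is offset about −3 mm in x and +2 mm in y, 54 mm ahead. I'll advance 66 mm.

Call:
apply_moves --pt "-1.5 1 11 0 0 0 0.3" --pt "-1.5 1 11 0 0 0 0.3" --pt "0 0 11 0 0 0 0.3" --pt "0 0 11 0 0 0 0.3" --pt "0 0 11 0 0 0 0.3" --pt "0 0 11 0 0 0 0.3" --pt "0 0 0 0 0 0 0.3"

```text
time_s: 4.12
position: [0.5106, 0.2167, 0.0787]
tool_rot: [[-0.147, 0.755, -0.638], [0.989, 0.113, -0.094], [0.001, -0.645, -0.764]]
ft_force: [0.7, 0.7, -0.7]
grip_width: 0.0261
gripper_force: 0.0
```

```bash
python3 - <<'E'
from h import *
st=telemetry.observe(); p=np.array(st["position"]); R=np.array(st["tool_rot"]); print(p,R.round(3),np.round(st["ft_force"],1),st["grip_width"])
# arc: sleeve currently at p-.013*d; hinge from theta=73.6deg
th0=73.6; d=R[:,2]; yaw=8; u=np.array([np.cos(np.radians(yaw)),np.sin(np.radians(yaw)),0]); z=np.array([0,0,1.])
S=p-.013*d; S=np.array([S[0],S[1],S[2]]); t=np.radians(th0); H=S-.078*(np.sin(t)*u+np.cos(t)*z); print("S",S,"H",H)
w=[]
for th in np.linspace(th0,0,21)[1:]:
    t=np.radians(th); al=40*th/th0; Rg=Rt(yaw,al); w.append((H+.078*(np.sin(t)*u+np.cos(t)*z)+.013*Rg[:,2],Rg,1))
plan(w,.2)
E
```

```text
[0.51064625 0.21667701 0.07869147] [[-0.147  0.755 -0.638]
 [ 0.989  0.113 -0.094]
 [ 0.001 -0.645 -0.764]] [ 0.7  0.7 -0.7] 0.026069064916813378
S [0.51894523 0.21790019 0.08862277] H [0.44484694 0.20748635 0.06660014]
[[0.1, -3.8, -2.6, -2.2, 0.2, 0.4, 0.2], [0.0, -3.8, -2.6, -2.0, 0.0, 0.0, 0.2], [0.0, -4.0, -2.3, -2.0, 0.0, 0.0, 0.2], [0.0, -4.0, -2.3, -2.0, 0.0, 0.0, 0.2], [0.0, -4.1, -2.1, -2.0, 0.0, 0.0, 0.2], [0.0, -4.1, -2.0, -2.0, 0.0, 0.0, 0.2], [0.0, -4.2, -1.9, -2.0, 0.0, 0.0, 0.2], [0.0, -4.3, -1.7, -2.0, 0.0, 0.0, 0.2], [0.0, -4.3, -1.6, -2.0, 0.0, 0.0, 0.2], [0.0, -4.3, -1.4, -2.0, 0.0, 0.0, 0.2], [0.0, -4.4, -1.3, -2.0, 0.0, 0.0, 0.2], [0.0, -4.4, -1.2, -2.0, 0.0, 0.0, 0.2], [0.0, -4.5, -1.0, -2.0, 0.0, 0.0, 0.2], [0.0, -4.5, -0.9, -2.0, 0.0, 0.0, 0.2], [0.0, -4.5, -0.7, -2.0, 0.0, 0.0, 0.2], [0.0, -4.5, -0.6, -2.0, 0.0, 0.0, 0.2], [0.0, -4.5, -0.4, -2.0, 0.0, 0.0, 0.2], [0.0, -4.6, -0.3, -2.0, 0.0, 0.0, 0.2], [0.0, -4.5, -0.2, -2.0, 0.0, 0.0, 0.2], [0.0, -4.6, 0.0, -2.0, 0.0, 0.0, 0.2]]
```

Call:
apply_moves --pt "0.1 -3.8 -2.6 -2.2 0.2 0.4 0.3" --pt "0.0 -3.8 -2.6 -2.0 0.0 0.0 0.28" --pt "0.0 -4.0 -2.3 -2.0 0.0 0.0 0.26" --pt "0.0 -4.0 -2.3 -2.0 0.0 0.0 0.24" --pt "0.0 -4.1 -2.1 -2.0 0.0 0.0 0.22" --pt "0.0 -4.1 -2.0 -2.0 0.0 0.0 0.2" --pt "0.0 -4.2 -1.9 -2.0 0.0 0.0 0.2" --pt "0.0 -4.3 -1.7 -2.0 0.0 0.0 0.2"

```text
time_s: 5.12
position: [0.4938, 0.2143, 0.1114]
tool_rot: [[-0.14, 0.906, -0.399], [0.99, 0.128, -0.057], [-0.0, -0.403, -0.915]]
ft_force: [0.9, -0.4, 0.7]
grip_width: 0.0173
gripper_force: 0.2
```

```bash
python3 - <<'E'
from h import *
im,P,st=snap("side","s2"); print(st["gripper_force"],np.round(st["ft_force"],2))
c=im["frame"][170:300,270:430,::-1]; cv2.imwrite("pics/s2c.png",cv2.resize(cv2.convertScaleAbs(c,alpha=1.4),None,fx=4,fy=4,interpolation=cv2.INTER_CUBIC))
E
```

```text
0.21984923165291548 [ 0.87 -0.41  0.71]
```

View pics/s2c.png

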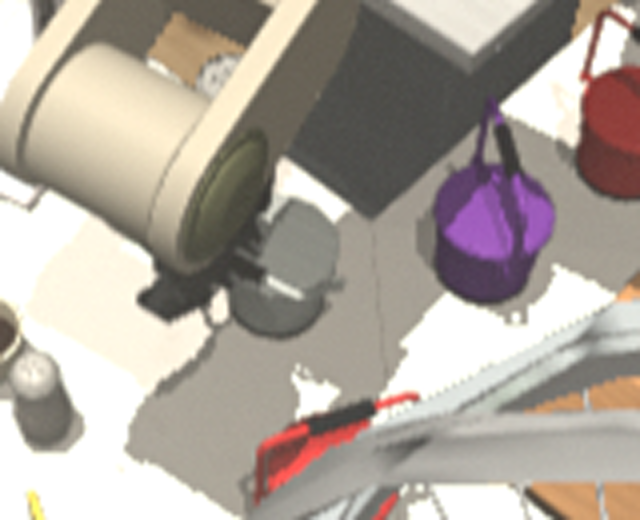

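The view shows the fingers at (240,270) with the bail leg visible at (335,285), and the pail still standing. I'll continue the arc.

Call:
apply_moves --pt "0.0 -4.3 -1.6 -2.0 0.0 0.0 0.2" --pt "0.0 -4.3 -1.4 -2.0 0.0 0.0 0.2" --pt "0.0 -4.4 -1.3 -2.0 0.0 0.0 0.2" --pt "0.0 -4.4 -1.2 -2.0 0.0 0.0 0.2" --pt "0.0 -4.5 -1.0 -2.0 0.0 0.0 0.2" --pt "0.0 -4.5 -0.9 -2.0 0.0 0.0 0.2" --pt "0.0 -4.5 -0.7 -2.0 0.0 0.0 0.2" --pt "0.0 -4.5 -0.6 -2.0 0.0 0.0 0.2" --pt "0.0 -4.5 -0.4 -2.0 0.0 0.0 0.2" --pt "0.0 -4.6 -0.3 -2.0 0.0 0.0 0.2" --pt "0.0 -4.5 -0.2 -2.0 0.0 0.0 0.2" --pt "0.0 -4.6 0.0 -2.0 0.0 0.0 0.2"

```text
time_s: 6.68
position: [0.4451, 0.2075, 0.1321]
tool_rot: [[-0.14, 0.99, 0.003], [0.99, 0.14, 0.0], [-0.0, 0.003, -1.0]]
ft_force: [1.3, -0.7, 0.3]
grip_width: 0.0171
gripper_force: 0.1
```

```bash
cat > lid.py <<'E'
from h import *
im,P,st=snap("wrist","w3"); print(np.array(st["position"]).round(4),st["gripper_force"],st["grip_width"],np.round(st["ft_force"],2))
Q=P.reshape(-1,3); ok=~np.isnan(Q).any(1); Q=Q[ok]
lid=Q[(Q[:,2]>.07)&(Q[:,2]<.084)&(np.hypot(Q[:,0]-.442,Q[:,1]-.206)<.06)]
c,r=cv2.minEnclosingCircle((lid[:,:2]*1000).astype(np.float32)); print("lid",len(lid),np.round(c,1),round(r,1),lid.min(0).round(3),lid.max(0).round(3))
E
python3 lid.py
```

```text
[0.4451 0.2075 0.1321] 0.09803661145269871 0.017055136434919235 [ 1.3  -0.66  0.32]
lid 7118 [440.6 209. ] 49.1 [0.401 0.16  0.07 ] [0.487 0.258 0.083]
```

View pics/w3.png

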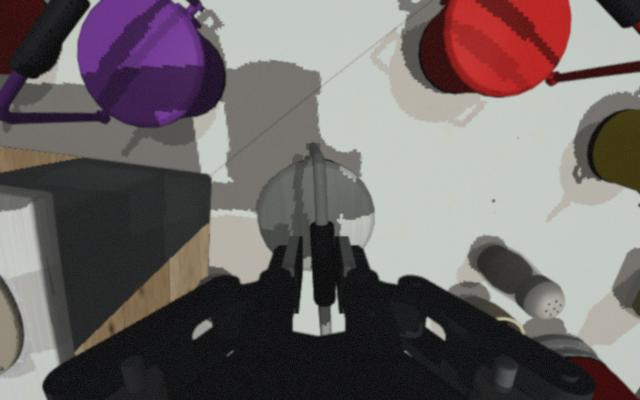

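The view shows the bail upright over the lid, with the sleeve at (323,260) between the fingers and nearer the right one. I'll centre over the pail (−1.5 mm along y), lower to pinch depth and close.

Call:
apply_moves --pt "0 -0.7 2.8 0 0 0 0.2" --pt "0 -0.7 2.8 0 0 0 0.2" --pt "0 0 2.8 0 0 0 0.2" --pt "0 0 0 0 0 0 0.2" --pt "0 0 0 0 0 0 0.16" --pt "0 0 0 0 0 0 0.13" --pt "0 0 0 0 0 0 0.1" --pt "0 0 0 0 0 0 0.05" --pt "0 0 0 0 0 0 0.0" --pt "0 0 0 0 0 0 0" --grip_force 40

```text
time_s: 7.98
position: [0.4441, 0.2073, 0.1237]
tool_rot: [[-0.14, 0.99, 0.002], [0.99, 0.14, -0.0], [-0.0, 0.002, -1.0]]
ft_force: [1.1, 0.3, 0.8]
grip_width: 0.0106
gripper_force: 38.8
```

```bash
python3 lid.py; python3 - <<'E'
from h import *
im,P,st=snap("top","t3")
E
```

```text
[0.4441 0.2073 0.1237] 38.8226044178009 0.010599540300831716 [1.11 0.27 0.75]
lid 7431 [442.6 210.2] 48.1 [0.401 0.169 0.07 ] [0.487 0.258 0.084]
```

Call:
apply_moves --pt "0 0 -1 0 0 0 0" --pt "0 0 -1 0 0 0 0" --pt "0 0 -2 0 0 0 0" --pt "0 0 -3 0 0 0 0" --pt "0 0 -5 0 0 0 0" --pt "0 0 -5 0 0 0 0" --pt "0 0 -3 0 0 0 0" --pt "0 0 -1 0 0 0 0" --pt "0 0 0 0 0 0 0" --pt "0 0 0 0 0 0 0" --grip_force 70

```text
time_s: 9.32
position: [0.4439, 0.2073, 0.1445]
tool_rot: [[-0.14, 0.99, 0.001], [0.99, 0.14, -0.0], [-0.0, 0.001, -1.0]]
ft_force: [0.4, 0.9, -4.8]
grip_width: 0.0095
gripper_force: 68.0
```

```bash
python3 - <<'E'
from h import *
f=[]
for k in range(6):
    im,P,st=snap("wrist","w4"); f.append(np.r_[st["ft_force"],st["wrist_torque"]])
print(np.mean(f,0).round(3),np.std(f,0).round(3))
p=np.array(st["position"]);R=np.array(st["tool_rot"]);print(p,R.round(3))
Q=P.reshape(-1,3); Q=Q[~np.isnan(Q).any(1)]
lid=Q[(Q[:,2]>.085)&(Q[:,2]<.11)&(np.hypot(Q[:,0]-.444,Q[:,1]-.206)<.04)]
A=np.c_[lid[:,:2]-lid[:,:2].mean(0),np.ones(len(lid))]; print(len(lid),np.linalg.lstsq(A,lid[:,2],rcond=None)[0].round(4))
E
cat > /tmp/pl.py <<'E'
E
python3 -c "
from h import *
st=telemetry.observe();p=np.array(st['position'])
a=plan([([p[0],p[1],.2543],Rt(8),8)],0)
n=np.array([np.cos(np.radians(14.7)),np.sin(np.radians(14.7)),0]); pre=np.array([.486,-.0587,.2543])+.075*n
print(pre); plan([(pre,Rt(14.7),20)],0,a)
"
```

```text
[ 1.670e-01  2.560e-01 -4.348e+00  6.000e-03 -2.000e-03 -2.100e-02] [0.592 0.524 0.395 0.023 0.024 0.03 ]
[0.44393916 0.20735053 0.14452949] [[-0.14   0.99   0.002]
 [ 0.99   0.14  -0.   ]
 [-0.     0.002 -1.   ]]
6598 [ 0.0003 -0.029   0.0986]
[[0.0, 0.0, -13.7, 0.0, 0.0, 0.0, 0], [0.0, 0.0, -13.7, 0.0, 0.0, 0.0, 0], [0.0, 0.1, -13.7, 0.0, 0.0, 0.0, 0], [0.0, 0.0, -13.8, 0.0, 0.0, 0.0, 0], [0.0, 0.0, -13.7, 0.1, 0.0, 0.0, 0], [0.0, 0.0, -13.7, 0.0, 0.0, 0.0, 0], [0.0, 0.0, -13.7, 0.0, 0.0, 0.0, 0], [0.0, 0.0, -13.7, 0.0, 0.0, 0.0, 0]]
[ 0.55854508 -0.03966815  0.2543    ]
[[-13.0, 3.9, 0.0, 0.0, 0.0, -0.3, 0], [-13.1, 3.9, 0.0, 0.0, 0.0, -0.4, 0], [-13.1, 3.8, 0.0, 0.0, 0.0, -0.3, 0], [-13.1, 3.7, 0.0, 0.0, 0.0, -0.3, 0], [-13.1, 3.7, 0.0, 0.0, 0.0, -0.4, 0], [-13.1, 3.5, 0.0, 0.0, 0.0, -0.3, 0], [-13.2, 3.5, 0.0, 0.0, 0.0, -0.3, 0], [-13.2, 3.5, 0.0, 0.0, 0.0, -0.4, 0], [-13.2, 3.3, 0.0, 0.0, 0.0, -0.3, 0], [-13.2, 3.3, 0.0, 0.0, 0.0, -0.3, 0], [-13.2, 3.1, 0.0, 0.0, 0.0, -0.4, 0], [-13.3, 3.1, 0.0, 0.0, 0.0, -0.3, 0], [-13.2, 3.1, 0.0, 0.0, 0.0, -0.3, 0], [-13.3, 2.9, 0.0, 0.0, 0.0, -0.4, 0], [-13.3, 2.9, 0.0, 0.0, 0.0, -0.3, 0], [-13.4, 2.8, 0.1, 0.0, 0.0, -0.3, 0], [-13.3, 2.7, 0.0, 0.0, 0.0, -0.4, 0], [-13.4, 2.7, 0.0, 0.0, 0.0, -0.3, 0], [-13.3, 2.5, 0.0, 0.0, 0.0, -0.3, 0], [-13.4, 2.5, 0.0, 0.0, 0.0, -0.4, 0]]
```

The pail hangs level and weighs about 4.5 N. Next I'll lift it higher and carry it to a point in front of the hook.

Call:
apply_moves --pt "0 0 -5 0 0 0 0" --pt "0 0 -10 0 0 0 0" --pt "0 0 -15 0 0 0 0" --pt "0 0 -17 0 0 0 0" --pt "0 0 -17 0 0 0 0" --pt "0 0 -17 0 0 0 0" --pt "0 0 -14 0 0 0 0" --pt "0 0 -10 0 0 0 0" --pt "-3 1 -5 0 0 0 0" --pt "-7 2 0 0 0 -0.3 0" --pt "-11 3 0 0 0 -0.4 0" --pt "-15 4 0 0 0 -0.4 0"

```text
time_s: 11.12
position: [0.4591, 0.1723, 0.2542]
tool_rot: [[-0.159, 0.987, 0.001], [0.987, 0.159, -0.0], [-0.0, 0.001, -1.0]]
ft_force: [0.9, 0.3, -3.9]
grip_width: 0.0099
gripper_force: 68.2
```

Call:
apply_moves --pt "-17 5 0 0 0 -0.4 0" --pt "-18 5 0 0 0 -0.5 0" --pt "-18 5 0 0 0 -0.5 0" --pt "-18 5 0 0 0 -0.5 0" --pt "-18 4 0 0 0 -0.5 0" --pt "-18 4 0 0 0 -0.5 0" --pt "-18 4 0 0 0 -0.5 0" --pt "-18 4 0 0 0 -0.5 0" --pt "-17 4 0 0 0 -0.5 0" --pt "-15 3 0 0 0 -0.5 0" --pt "-12 2 0 0 0 -0.4 0" --pt "-9 2 0 0 0 -0.3 0"

```text
time_s: 12.62
position: [0.5445, -0.0101, 0.2548]
tool_rot: [[-0.254, 0.967, 0.002], [0.967, 0.254, -0.0], [-0.0, 0.002, -1.0]]
ft_force: [-0.3, 0.4, -4.8]
grip_width: 0.0096
gripper_force: 68.2
```

```bash
cat > hook.py <<'E'
from h import *
import sys
im,P,st=snap("wrist",sys.argv[1]); p=np.array(st["position"]);R=np.array(st["tool_rot"]);print(p,R.round(3),np.round(st["ft_force"],2))
Q=P.reshape(-1,3); Q=Q[~np.isnan(Q).any(1)]
h=Q[(Q[:,2]>.225)&(Q[:,2]<.28)&(Q[:,0]>.36)&(Q[:,0]<.53)&(Q[:,1]>-.13)&(Q[:,1]<.03)]
n=np.array([np.cos(np.radians(14.7)),np.sin(np.radians(14.7))]); m=np.array([-n[1],n[0]]); s0=np.array([.486,-.0587])
c=np.stack([(h[:,:2]-s0)@n,(h[:,:2]-s0)@m,h[:,2]-.245],1)*1000; np.save("pics/hk.npy",c)
for nm,s in (("L",c[(c[:,1]>15)&(c[:,1]<55)]),("R",c[(c[:,1]<-15)&(c[:,1]>-55)])):
    print(nm,len(s))
    for a in range(-60,35,6):
        b=s[(s[:,0]>=a)&(s[:,0]<a+6)]
        if len(b)>2: print(a+3,len(b),"y %.1f..%.1f"%(b[:,1].min(),b[:,1].max()),"z med/max %.1f %.1f"%(np.median(b[:,2]),b[:,2].max()))
E
python3 hook.py w5
```

```text
[ 0.54454308 -0.01011875  0.25476511] [[-0.254  0.967  0.002]
 [ 0.967  0.254 -0.   ]
 [-0.     0.002 -1.   ]] [-0.29  0.43 -4.82]
L 2961
-57 140 y 31.7..39.8 z med/max 7.0 9.3
-51 148 y 31.8..39.9 z med/max 7.1 9.0
-45 150 y 31.7..39.9 z med/max 7.2 9.3
-39 156 y 31.6..40.2 z med/max 7.0 9.4
-33 152 y 31.5..40.1 z med/max 7.1 9.7
-27 148 y 32.9..40.4 z med/max 7.0 9.1
-21 144 y 32.8..40.2 z med/max 7.0 9.8
-15 154 y 32.0..39.8 z med/max 7.0 8.9
-9 204 y 32.0..40.0 z med/max 3.4 7.9
-3 182 y 31.9..39.8 z med/max -2.1 2.9
3 140 y 32.4..39.9 z med/max -3.0 -1.1
9 108 y 32.8..40.1 z med/max -1.5 3.7
15 111 y 33.4..39.9 z med/max 4.8 14.7
21 199 y 32.3..40.3 z med/max 14.0 16.9
27 6 y 35.1..37.7 z med/max 12.6 14.2
R 693
-57 33 y -30.0..-28.1 z med/max 4.5 7.7
-9 3 y -34.1..-31.6 z med/max 1.6 1.8
-3 110 y -35.5..-27.6 z med/max -1.9 1.8
3 80 y -33.1..-27.7 z med/max -4.0 -1.4
```

View pics/w5.png

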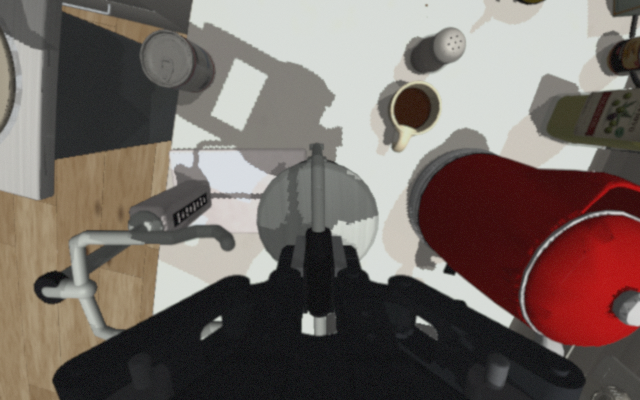

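The view shows the left prong running from (85,238) to its tip at (228,240), the bail bar and sleeve at (318,270), and the kettle well clear at (480,220). The measured seat is near (0.4887, −0.0560). I also need the sleeve's offset from the TCP.

```bash
python3 - <<'E'
from h import *
P=np.load("pics/w5.npy"); st=telemetry.observe(); p=np.array(st["position"]);R=np.array(st["tool_rot"])
im=cv2.imread("pics/w5.png")
T=((P-p)@R)*1000
for v in list(range(140,176,5))+list(range(216,336,6)): print(v,im[v,319].max(),T[v,319].round(1))
seat=np.array([.4887,-.0560,.245]); n=np.array([np.cos(np.radians(14.7)),np.sin(np.radians(14.7)),0])
print("pre", (R.T@(seat+.075*n+[0,0,.0093]-p)*1000).round(1),"yaw",np.degrees(np.arctan2(R[1,1],R[0,1])))
E
```

```text
140 130 [4.020e+01 1.000e-01 2.551e+02]
145 76 [51.7 -0.1 41.5]
150 74 [51.8 -0.1 10. ]
155 85 [ 51.6  -0.2 -10.3]
160 91 [ 49.9  -0.2 -14.5]
165 96 [ 48.2  -0.2 -17.7]
170 110 [ 46.3  -0.2 -19.4]
175 114 [ 44.1  -0.2 -19.3]
216 109 [ 25.9  -0.2 -20.7]
222 109 [ 23.4  -0.2 -21.8]
228 108 [ 20.8  -0.2 -22.3]
234 21 [ 18.4  -0.2 -23.4]
240 23 [ 16.4  -0.2 -25.6]
246 28 [ 13.5  -0.2 -25.4]
252 25 [nan nan nan]
258 19 [  7.   -0.2 -24.1]
264 25 [  4.4  -0.2 -25. ]
270 16 [  0.9  -0.2 -24. ]
276 25 [ -2.1  -0.2 -24.2]
282 24 [ -4.8  -0.2 -24.9]
288 25 [ -7.6  -0.2 -25.5]
294 22 [-10.9  -0.2 -25.4]
300 25 [-14.7  -0.2 -24.6]
306 17 [-18.1  -0.2 -24.5]
312 14 [-22.   -0.2 -23.9]
318 151 [-27.9  -0.2 -20.6]
324 168 [-30.7  -0.2 -21.7]
330 166 [-33.6  -0.2 -22.5]
pre [-29.4   9.1   0.4] yaw 14.722863817793563
```

The sleeve centre sits about −2.3 mm along tool x, so I'll correct for that. Now moving in front of the hook and then in between the prongs.

Call:
apply_moves --pt "-6 2 0 0 0 0 0" --pt "-8 3 0 0 0 0 0" --pt "-7 2 0 0 0 0 0" --pt "-4 1.5 0 0 0 0 0" --pt "-2 0.6 0 0 0 0 0" --pt "0 0 0 0 0 0 0" --pt "0 -3 0 0 0 0 0" --pt "0 -6 0 0 0 0 0" --pt "0 -8 0 0 0 0 0" --pt "0 -8 0 0 0 0 0"

```text
time_s: 13.92
position: [0.5351, -0.0397, 0.2549]
tool_rot: [[-0.254, 0.967, 0.002], [0.967, 0.254, -0.0], [-0.001, 0.002, -1.0]]
ft_force: [1.0, 0.2, -3.7]
grip_width: 0.0099
gripper_force: 68.1
```

```bash
cat > rel.py <<'E'
from h import *
import sys
f=[]
for k in range(int(sys.argv[1]) if len(sys.argv)>1 else 1):
    im,P,st=snap("wrist","wr"); f.append(np.r_[st["ft_force"],st["wrist_torque"]])
print("F",np.mean(f,0).round(2),"grip",round(st["gripper_force"],1),"t",st["time_s"])
p=np.array(st["position"]);R=np.array(st["tool_rot"])
seat=np.array([.4887,-.0560,.245]); n=np.array([np.cos(np.radians(14.7)),np.sin(np.radians(14.7)),0]); m=np.array([-n[1],n[0],0])
bar=p-R[:,2]*.019-2.3e-3*R[:,0]; d=bar-seat; print("bar rel seat n,m,z mm",(np.array([d@n,d@m,d[2]])*1000).round(1))
Q=P.reshape(-1,3); Q=Q[~np.isnan(Q).any(1)]; c=np.stack([(Q-seat)@n,(Q-seat)@m,Q[:,2]-.245],1)*1000
for nm,y in (("L",34),("R",-34)):
    s=c[(abs(c[:,1]-y)<9)&(abs(c[:,0])<60)&(abs(c[:,2])<75)]
    for a in range(-48,36,6):
        b=s[(s[:,0]>=a)&(s[:,0]<a+6)]
        if len(b)>8: print(nm,a+3,len(b),"y %.1f..%.1f"%(np.percentile(b[:,1],2),np.percentile(b[:,1],98)),"z med/max %.1f %.1f"%(np.median(b[:,2]),b[:,2].max()))
E
python3 rel.py
```

```text
F [ 1.03  0.18 -3.7   0.06  0.05 -0.02] grip 68.1 t 13.925
bar rel seat n,m,z mm [49.   1.7 28.9]
L -45 163 y 30.2..37.7 z med/max 7.0 8.9
L -39 175 y 30.0..37.8 z med/max 6.9 9.0
L -33 171 y 30.0..37.9 z med/max 7.0 9.0
L -27 181 y 29.9..37.8 z med/max 7.1 9.1
L -21 161 y 30.8..37.8 z med/max 6.9 8.8
L -15 208 y 30.3..37.9 z med/max 5.9 8.7
L -9 220 y 30.5..37.9 z med/max 0.4 6.1
L -3 164 y 30.0..37.9 z med/max -3.0 0.4
L 3 143 y 30.0..37.9 z med/max -2.8 1.2
L 9 115 y 31.4..37.9 z med/max 3.2 9.8
L 15 202 y 25.2..37.9 z med/max 12.5 17.3
L 21 221 y 25.3..37.2 z med/max -36.7 16.1
L 27 184 y 25.4..38.4 z med/max -37.5 -35.3
L 33 228 y 25.5..41.2 z med/max -37.1 -34.5
R -45 132 y -36.5..-30.0 z med/max 6.6 8.7
R -39 116 y -35.2..-29.9 z med/max 6.3 8.7
R -33 66 y -32.4..-29.5 z med/max 5.1 8.4
R 15 14 y -29.8..-25.3 z med/max -39.0 -37.4
R 21 11 y -29.8..-25.4 z med/max -37.9 -36.2
```

Call:
apply_moves --pt "-0.6 -7 0 0 0 0 0" --pt "-0.6 -8 0 0 0 0 0" --pt "-0.5 -8 0 0 0 0 0" --pt "0 -8 0 0 0 0 0" --pt "0 -7 0 0 0 0 0" --pt "0 -5 0 0 0 0 0" --pt "0 -3.5 0 0 0 0 0" --pt "0 -2 0 0 0 0 0" --pt "0 -0.5 0 0 0 0 0" --pt "0 0 3 0 0 0 0" --pt "0 0 5 0 0 0 0" --pt "0 0 5 0 0 0 0"

```text
time_s: 15.48
position: [0.4888, -0.0537, 0.2412]
tool_rot: [[-0.254, 0.967, 0.001], [0.967, 0.254, 0.0], [-0.0, 0.001, -1.0]]
ft_force: [0.2, 0.4, -4.0]
grip_width: 0.0096
gripper_force: 68.2
```

```bash
python3 rel.py 12; python3 - <<'E'
from h import *
im,P,st=snap("side","s6"); c=im["frame"][80:220,230:370,::-1]; cv2.imwrite("pics/s6c.png",cv2.resize(cv2.convertScaleAbs(c,alpha=1.4),None,fx=4,fy=4,interpolation=cv2.INTER_CUBIC))
E
```

```text
F [ 0.07  0.18 -4.16 -0.    0.    0.01] grip 68.1 t 16.025
bar rel seat n,m,z mm [ 0.7 -0.2 15.8]
L -45 198 y 30.5..37.5 z med/max 7.1 8.9
L -39 203 y 30.5..37.6 z med/max 7.0 8.8
L -33 224 y 25.7..37.7 z med/max 6.8 9.1
L -27 301 y 25.6..37.5 z med/max 6.3 9.0
L -21 347 y 26.9..37.5 z med/max 5.5 9.2
L -15 386 y 28.3..39.1 z med/max 3.1 8.9
L -9 396 y 29.2..42.0 z med/max -4.0 4.8
L -3 391 y 25.8..42.9 z med/max 17.4 19.9
L 3 417 y 25.6..42.7 z med/max 17.5 20.1
L 9 405 y 29.0..40.5 z med/max -0.6 10.1
L 15 443 y 27.3..38.6 z med/max 9.0 17.0
L 21 228 y 25.5..37.2 z med/max -50.1 16.2
L 27 93 y 25.2..32.9 z med/max -51.5 -49.7
L 33 20 y 25.1..28.5 z med/max -53.7 -52.2
R -33 32 y -31.0..-25.1 z med/max -51.2 -49.6
R -27 15 y -31.1..-25.1 z med/max -49.9 -48.7
R -3 71 y -36.3..-25.4 z med/max 17.9 19.5
R 3 137 y -36.1..-25.4 z med/max 18.1 19.8
R 33 22 y -30.0..-25.3 z med/max -52.0 -50.6
```

View pics/wr.png

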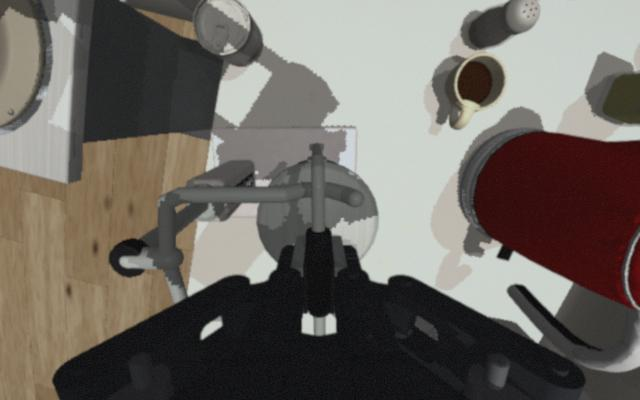

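The view shows the bar crossing the left prong at (318,190), over the valley, with the lid below. The bar is about 16 mm above the seat and centred, so I'll lower it gently.

Call:
apply_moves --pt "0 -0.5 3 0 0 0 0" --pt "0 0 4 0 0 0 0" --pt "0 0 3 0 0 0 0" --pt "0 0 2 0 0 0 0" --pt "0 0 1 0 0 0 0" --pt "0 0 1 0 0 0 0" --pt "0 0 1 0 0 0 0" --pt "0 0 1 0 0 0 0" --pt "0 0 1 0 0 0 0" --pt "0 0 1 0 0 0 0" --pt "0 0 1 0 0 0 0" --pt "0 0 1 0 0 0 0"

```text
time_s: 17.62
position: [0.4884, -0.0539, 0.2217]
tool_rot: [[-0.254, 0.967, 0.002], [0.967, 0.254, -0.0], [-0.001, 0.002, -1.0]]
ft_force: [-1.4, -0.2, -2.4]
grip_width: 0.0099
gripper_force: 68.2
```

```bash
python3 rel.py 8|head -12
```

```text
F [ 0.03 -0.21 -2.37  0.03  0.02 -0.01] grip 68.2 t 17.975
bar rel seat n,m,z mm [ 0.2 -0.2 -4.2]
L -45 251 y 30.4..37.6 z med/max 2.0 4.1
L -39 251 y 30.4..37.6 z med/max 2.1 4.1
L -33 292 y 25.7..37.6 z med/max 2.0 4.1
L -27 370 y 25.6..37.6 z med/max 1.4 4.3
L -21 432 y 25.6..37.6 z med/max 0.9 4.3
L -15 482 y 25.7..38.8 z med/max -1.5 4.8
L -9 485 y 25.6..40.3 z med/max -8.4 0.2
L -3 418 y 25.6..42.5 z med/max -2.5 0.5
L 3 447 y 25.4..42.4 z med/max -3.5 0.3
L 9 504 y 25.7..39.8 z med/max -5.0 5.0
```

Call:
apply_moves --pt "0 0 1.5 0 0 0 0" --pt "0 0 2 0 0 0 0" --pt "0 0 2 0 0 0 0" --pt "0 0 2 0 0 0 0" --pt "0 0 2 0 0 0 0" --pt "0 0 2 0 0 0 0" --pt "0 0 2 0 0 0 0" --pt "0 0 2 0 0 0 0" --pt "0 0 2 0 0 0 0" --pt "0 0 1.5 0 0 0 0" --pt "0 0 1 0 0 0 0" --pt "0 0 0 0 0 0 0"

```text
time_s: 19.52
position: [0.4884, -0.0539, 0.2017]
tool_rot: [[-0.254, 0.967, 0.002], [0.967, 0.254, -0.0], [-0.001, 0.002, -1.0]]
ft_force: [-0.6, 0.2, -0.5]
grip_width: 0.0099
gripper_force: 68.4
```

```bash
python3 rel.py 25|head -5
```

```text
F [-0.11  0.12 -0.34 -0.01  0.04  0.  ] grip 68.4 t 20.725
bar rel seat n,m,z mm [  0.2  -0.2 -24.3]
L -45 250 y 30.4..37.6 z med/max -17.7 -15.9
L -39 252 y 30.4..37.6 z med/max -17.8 -16.0
L -33 254 y 30.4..37.6 z med/max -17.6 -15.5
```

Call:
apply_moves --pt "0 0 1 0 0 0 0" --pt "0 0 1 0 0 0 0" --pt "0 0 0.8 0 0 0 0" --pt "0 0 0.4 0 0 0 0" --pt "0 0 0 0 0 0 0" --pt "0 0 0 0 0 0 0" --pt "0 0 0 0 0 0 0" --grip_force 20

```text
time_s: 21.65
position: [0.4884, -0.0539, 0.1985]
tool_rot: [[-0.254, 0.967, 0.002], [0.967, 0.254, -0.0], [-0.001, 0.002, -1.0]]
ft_force: [-0.1, -0.6, -0.5]
grip_width: 0.0099
gripper_force: 68.4
```

```bash
python3 rel.py 30|head -5; python3 - <<'E'
from h import *
st=telemetry.observe(); print(st["grip_width"],np.array(st["position"]).round(4))
E
```

```text
F [-0.13  0.01 -0.04 -0.    0.04  0.  ] grip 68.4 t 23.1
bar rel seat n,m,z mm [  0.3  -0.2 -27.5]
L -45 250 y 30.4..37.6 z med/max -20.8 -19.0
L -39 249 y 30.4..37.6 z med/max -20.9 -18.8
L -33 255 y 30.3..37.6 z med/max -21.0 -18.9
0.010016929525304868 [ 0.4884 -0.0539  0.1985]
```

The wrist force is about zero, so the hook carries the whole pail. Releasing slowly.

Call:
apply_moves --pt "0 0 0 0 0 0 0.09" --pt "0 0 0 0 0 0 0.1" --pt "0 0 0 0 0 0 0.11" --pt "0 0 0 0 0 0 0.12" --pt "0 0 0 0 0 0 0.13" --pt "0 0 0 0 0 0 0.14" --pt "0 0 0 0 0 0 0.15" --pt "0 0 0 0 0 0 0.16" --pt "0 0 0 0 0 0 0.18" --pt "0 0 0 0 0 0 0.22" --pt "0 0 0 0 0 0 0.28" --pt "0 0 0 0 0 0 0.32"

```text
time_s: 24.65
position: [0.4884, -0.0539, 0.1985]
tool_rot: [[-0.254, 0.967, 0.002], [0.967, 0.254, -0.0], [-0.001, 0.002, -1.0]]
ft_force: [0.2, -0.4, 0.8]
grip_width: 0.0272
gripper_force: 0.0
```

```bash
python3 rel.py 4|head -14
```

```text
F [ 0.19 -0.01  0.3  -0.    0.01  0.01] grip 0.0 t 24.8
bar rel seat n,m,z mm [  0.3  -0.2 -27.5]
L -45 262 y 30.1..37.6 z med/max -21.7 -19.5
L -39 268 y 29.9..37.6 z med/max -21.6 -19.7
L -33 258 y 30.0..37.7 z med/max -21.6 -19.5
L -27 260 y 30.0..37.7 z med/max -21.7 -19.6
L -21 250 y 30.8..37.7 z med/max -21.5 -19.5
L -15 273 y 30.5..37.7 z med/max -22.7 -19.2
L -9 261 y 30.6..37.7 z med/max -28.4 -23.6
L -3 392 y 25.5..42.8 z med/max -26.1 -23.2
L 3 359 y 25.6..42.5 z med/max -26.8 -24.2
L 9 284 y 30.8..37.9 z med/max -25.3 -18.7
L 15 336 y 30.8..37.9 z med/max -15.7 -11.8
L 21 94 y 31.2..37.5 z med/max -14.3 -12.2
```

View pics/wr.png

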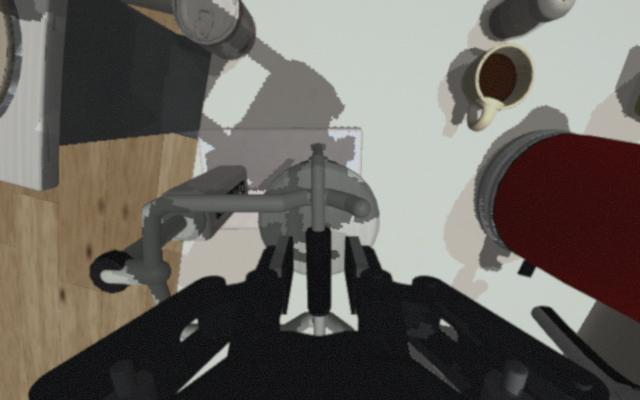

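The hook moved by less than 1 mm. The sleeve at (318,270) is free between the open fingers and the wire lies in the valley. I'll retreat straight up.

Call:
apply_moves --pt "0 0 -3 0 0 0 0.32" --pt "0 0 -5 0 0 0 0.32" --pt "0 0 -8 0 0 0 0.32" --pt "0 0 -12 0 0 0 0.32" --pt "0 0 -15 0 0 0 0.32" --pt "0 0 -20 0 0 0 0.32" --pt "0 0 -20 0 0 0 0.32" --pt "0 0 -15 0 0 0 0.32" --pt "0 0 -8 0 0 0 0.32" --pt "0 0 0 0 0 0 0.32"

```text
time_s: 26.1
position: [0.4883, -0.0539, 0.305]
tool_rot: [[-0.254, 0.967, 0.003], [0.967, 0.254, -0.0], [-0.001, 0.002, -1.0]]
ft_force: [0.1, -0.1, -0.3]
grip_width: 0.0277
gripper_force: 0.0
```

```bash
python3 rel.py 2 | head -30; python3 rel.py 2|grep -E " (-45|3|-3) "
```

```text
F [-0.13 -0.03 -0.64  0.01  0.02 -0.01] grip 0.0 t 26.15
bar rel seat n,m,z mm [ 0.  -0.  78.4]
L -45 78 y 30.3..37.3 z med/max -21.7 -19.3
L -39 79 y 30.3..37.5 z med/max -21.8 -20.2
L -33 74 y 30.2..37.3 z med/max -21.7 -19.3
L -27 75 y 30.2..37.4 z med/max -21.8 -19.9
L -21 79 y 30.3..37.3 z med/max -21.8 -19.8
L -15 82 y 30.2..37.8 z med/max -23.0 -19.4
L -9 80 y 30.2..37.7 z med/max -29.0 -24.0
L -3 119 y 25.5..42.4 z med/max -26.4 -23.7
L 3 115 y 25.8..42.1 z med/max -26.9 -24.2
L 9 81 y 30.6..37.8 z med/max -24.8 -19.2
L 15 87 y 30.6..37.8 z med/max -15.3 -12.6
L 21 30 y 31.0..37.3 z med/max -14.2 -12.9
R -45 50 y -36.3..-30.4 z med/max -21.9 -20.2
R -39 35 y -33.1..-30.4 z med/max -22.4 -20.3
R -21 45 y -36.9..-30.2 z med/max -21.8 -20.0
R -15 69 y -36.7..-30.0 z med/max -22.9 -20.8
R -9 68 y -36.8..-30.1 z med/max -28.6 -24.2
R -3 93 y -41.8..-26.0 z med/max -26.7 -24.1
R 3 105 y -42.3..-25.5 z med/max -26.3 -24.1
R 9 73 y -36.5..-30.1 z med/max -26.2 -19.3
R 15 90 y -36.7..-30.1 z med/max -16.9 -12.4
R 21 31 y -36.6..-30.2 z med/max -14.3 -13.1
L -45 76 y 30.5..37.5 z med/max -21.7 -19.8
L -3 120 y 25.5..42.5 z med/max -26.4 -23.9
L 3 131 y 25.7..42.4 z med/max -27.1 -23.9
R -45 51 y -36.4..-30.4 z med/max -22.0 -19.9
R -3 96 y -42.1..-25.7 z med/max -26.9 -24.4
R 3 107 y -42.4..-25.7 z med/max -26.4 -24.1
```

View pics/wr.png

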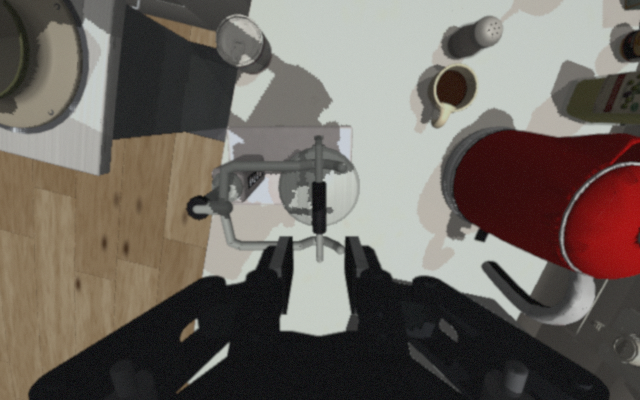

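The wire lies in both valleys, at (318,162) and (319,243). The pail hangs steady and the gripper is clear, so I'm handing in.

```bash
python3 -c "
from rig import env
print(env.close_job())"
```

```text
the job is handed in; nothing more can be done
None
```

The pail hangs still and upright on both prongs, the hook carrying its whole weight (about 4.3 N) and the gripper clear of everything; I handed the job in at about 26 s, and no verdict came back.

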